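# Square an air valve block into the scanner station

### The job

Take the aluminium air-valve block from among the loose parts, set it down gently with its fittings up on the dark measuring plate, and push it square and fully home into the corner of the yellow fences under the white scanner arm, its long side flush on the long fence and one end (either one) flush on the short fence. Then, with the valve in place and let go, press the green button fully down to start the scan and let it come up again. Do not press the button before the valve is home, do not bump the scanner arm, and leave the other parts where they are.

Things in the scene. Friction and masses are not known exactly. Their poses are not given: they have to be found in the camera images.
- valve: Air-valve block: aluminium box 50 mm (its x) by 100 mm (its y) by 32 mm high, 0.3 to 0.6 kg, flat vertical sides. On top two short brass fittings (to 46 mm high) and at its +y end a blue coil 30 x 30 mm (to 52 mm high). Origin: centre of its underside; z up. Starts lying flat, fittings up, on the bench.
- station: Measuring station, fixed (place and yaw vary): dark plate 12 mm thick, spanning x -200 to +25, y -255 to +80 mm of its origin, which is on the bench under the fence corner. Two yellow fences, 25 mm high above the plate, 18 mm thick: see corner. A blue post 44 x 40 mm, 180 mm high, stands behind the short fence at x -46, y +56 mm.
- corner (a point): Inner corner of the yellow fences, on the plate's top (12 mm above the bench), axes as the station's. Long fence: face in the plane x = 0, y from 0 to -245 mm. Short fence: face in the plane y = 0, x from 0 to -70 mm. The free quarter is x < 0, y < 0. The valve's centre when home: x -25, y -50, z 0 mm, its 100 mm side along y.
- scanner: White scanner arm, a fixed bar over the fence corner, 36 (x) by 240 (y) by 43 mm high. Origin: centre of its underside, 125 mm above the plate; in the corner's frame it covers x -60 to -24, y +76 to -164 mm. A tool pointing straight down beside the seated valve would strike it; the tool must lean, fingertips reaching in under the arm.
- scan_button (a joint): Green push button, m: 0 up, 0.006 fully down; spring, about 5 N. It pushes straight down.
- scan_button_top (a point): Centre of the top of the green button (30 mm across) in its black housing, on the plate at x -140, y -215 mm of the station. Pressing is along -z.
- regulator: Bystander: round black regulator with a steel band, 60 mm across, 66 mm high. Origin: centre of its underside.
- pad: Bystander: brake pad, red backing plate 52 (x) by 84 (y) by 6 mm with two grey friction blocks, 17 mm high in all. Origin: centre of its underside.
- filter: Bystander: white and yellow filter can, 72 mm across, 85 mm high. Origin: centre of its underside.
- spanner: Bystander: steel spanner 180 mm long, lying flat along its x. Origin: centre of its underside.
- mug: Bystander: blue mug 80 mm across, 90 mm high. Origin: centre of its underside.

How it is judged:
By the outcome, as a careful person would: the job done as asked, in the order asked, and still so for the second after the job is handed in, with the robot touching nothing.
It also fails if it takes over 70 s, if anything falls off the work surface, if the arm or the gripper's body presses on something with over 40 N, if the wrist force passes 120 N, or if a joint passes its speed limit or range.

### The arm

A 6-joint arm with a two-finger parallel gripper is mounted at the origin on the work surface. World frame = base frame: x ahead of the robot, y to its left, z up, the work surface at z = 0. Lengths are in m, angles in rad, forces in N, time in s.
With the tool pointing down it reaches from about 0.3 to 0.75 m from the base axis. Payload 8.5 kg.
Tool frame: the origin (TCP) lies between the finger pads, 19 mm behind the fingertips; this is the grasp point; z points along the fingers, y is the line along which they close (so a half turn about z gives the same grasp; the last joint's range is limited). The gripper opens to 88 mm and grips with 3 to 60 N. Pads are 18 mm wide; open, the fingers measure 123 mm over their backs; the gripper's body (75 mm by 187 mm) begins 45 mm behind the grasp point.
Start: joints at [-1.373, 0.381, 1.297, -0, 1.464, -0.215], TCP at [0.221, -0.504, 0.257] pointing down, gripper open.
Joint ranges: [-3.11, 3.11], [-0.89, 2.33], [0.22, 2.48], [-1.42, 4.56], [0.17, 2.85], [-2.88, 2.88]. Speed limits (rad/s): [2.39, 2.39, 3.14, 3.14, 3.14, 3.14].

### API

Orientations are given as a rotation vector (axis times angle).
In Python, from station import sensors, viewer, order, spotter gives the robot as it stands.
- The arm moves only by the shell command python3 -m jog 'ROWS' [FORCE]. ROWS is a JSON object of lists of equal length, an entry for each row: "hand": the finger opening in mm, from 0 to 88.1; "travel": the shift along the world's x, y, z each as a share of 3 cm, from -1 to 1, a list of three; "rotation": the turn, a rotation vector about the world's x, y, z each as a share of 0.1 rad, from -1 to 1, a list of three. A call has 1 to 12 rows; each row shifts and turns the commanded pose from where the row before left it; what a row does not reach is not made up. A row lasts 1/10 s, in which the tool goes at most 50 mm and 8.59 degrees, less where a joint would pass 70% of its speed; a pose out of reach is approached as far as the arm can. A call with a number of a shift or a turn outside -1 to 1 is refused whole. A call with a gripper value outside its range is refused whole. The fingers move at their own pace and stop on an object; FORCE is the grip in N (left out, the last holds). Time passes only in rows, so rows that do not move let the fingers close. It gives the time, the measured TCP pose, the force, the opening and the grip force at its end, in the units of the state.
- sensors.get_obs(): the state, without advancing time (a new reading comes with each control period).
- viewer.capture(name): name is "side" or "top"; returns a dict with "frame" (480x640x3 uint8, red, green, blue), "intrinsics" (3x3 intrinsics, pixels), "T" (4x4, takes a point from camera to world coordinates). Camera axes: x right, y up, looking along -z (the intrinsics and any distortion apply to the point x, -y, -z); pixel columns grow to the right and rows downward; lengths in m; the calibration is good to about 2 mm. A picture is of the moment at which its call begins. There is no depth.
- order.job_done(): hands the job in; it is judged then, once.
Trained networks look in the newest picture that a camera, given by its name, has taken for a name from the list of things; names that differ only in an ending like _2 or _b are one class to them, and where a whole thing is asked for, a point or a joint stands for the part that bears it (a point fixed in the world has none). Each returns a list of dicts, best first, with "conf" (0 to 1); they miss things now and then, are a little off and sometimes report something else, mostly with a low value. They report only what shows in the picture. A call takes as long as a camera call.
- spotter.find_in(camera, thing): "extent" ([left, top, right, bottom] as shares, 0 to 1, of the picture: columns of its width, rows of its height, round what is visible of it).
The state is a dict: "time": time; "joint_pos": joint angles; "qd": joint speeds; "joint_efforts": joint torques, N m; "eef_pos": TCP position; "tool_rot": TCP orientation; "contact_force": force on the tool from outside, world axes, zero at the start; "torque": the same for the moment, N m; "grip_width": opening from 0.0 (shut) to 1.0 (fully open); "grasp_force": force on a finger pad.
Only numpy, scipy, OpenCV 4.12 (cv2) and the standard library are available. Lean on these libraries where they do the work, as an engineer would, in place of code of your own. Each camera call takes 0.05 s, during which the arm holds its last target. There are 200 camera calls.

## Working session

There is one attempt and no reset: what is moved stays moved. The work goes in short steps, Python scripts to look and compute and a shell command to move; the robot and the scene stay as the last step left them, time stands still between calls to the robot, and variables do not carry over. Pictures are saved under pics/ and viewed, at most 10 in all, crops included, and the job is handed in when it is done.

```bash
ls; mkdir -p pics; python3 - <<'E'
from station import sensors, viewer, order, spotter
import cv2, numpy as np, pickle
print(sensors.get_obs())
for n in ["top","side"]:
    c=viewer.capture(n); cv2.imwrite(f"pics/{n}0.png",c["frame"][:,:,::-1]); pickle.dump(c,open(f"{n}0.pkl","wb"))
    print(n,np.round(c["intrinsics"],1).tolist(),np.round(c["T"],4).tolist(),[k for k in c])
    for t in ["valve","station","scanner","scan_button_top"]:
        print(t,[(np.round(np.array(d["extent"])*[640,480,640,480]).tolist(),round(d["conf"],2)) for d in spotter.find_in(n,t)[:2]])
E
```

```text
pics
{'time': 0.0, 'joint_pos': array([-1.37331232e+00,  3.81190706e-01,  1.29828397e+00, -4.06318658e-05,
        1.46357513e+00, -2.15312993e-01]), 'qd': array([-0.0004126 , -0.000886  ,  0.00078553, -0.00039859,  0.0012238 ,
       -0.00054271]), 'joint_efforts': array([ 8.44062015e-04, -4.37935245e+01, -2.24558973e+01,  7.13233673e-02,
        3.51675216e-02, -1.12035677e-04]), 'eef_pos': array([ 0.22057513, -0.50354634,  0.25683276]), 'tool_rot': array([-3.07348549e+00, -6.43534032e-01,  4.30264226e-05]), 'contact_force': array([-0.05122877, -0.97609982,  0.11958152]), 'torque': array([-0.01468467, -0.01278893, -0.03277156]), 'grasp_force': 0.0, 'grip_width': 1.00063235177529}
top [[518.7, 0.0, 319.1], [0.0, 518.7, 238.4], [0.0, 0.0, 1.0]] [[0.0283, 0.9864, -0.1616, 0.3667], [-0.9995, 0.0298, 0.0074, 0.0508], [0.0121, 0.1613, 0.9868, 1.3019], [0.0, 0.0, 0.0, 1.0]] ['frame', 'intrinsics', 'T']
valve [([473.0, 269.0, 517.0, 306.0], 0.66)]
station [([194.0, 176.0, 347.0, 291.0], 0.55)]
scanner [([193.0, 184.0, 302.0, 216.0], 0.77)]
scan_button_top [([321.0, 233.0, 332.0, 248.0], 0.5)]
side [[517.1, 0.0, 322.3], [0.0, 517.1, 242.0], [0.0, 0.0, 1.0]] [[-0.8587, 0.2943, -0.4195, 0.0808], [-0.5124, -0.4999, 0.6983, 0.8759], [-0.0042, 0.8146, 0.5801, 0.7853], [0.0, 0.0, 0.0, 1.0]] ['frame', 'intrinsics', 'T']
valve [([425.0, 187.0, 445.0, 216.0], 0.61)]
station [([210.0, 209.0, 365.0, 362.0], 0.74)]
scanner [([230.0, 214.0, 292.0, 294.0], 0.63)]
scan_button_top []
```

View pics/top0.png

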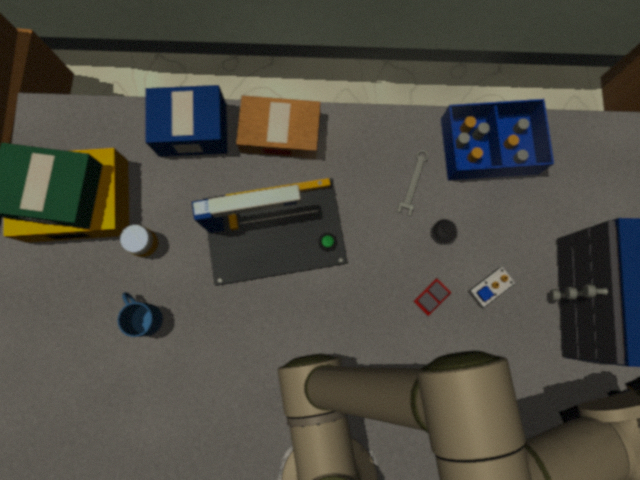

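View pics/side0.png

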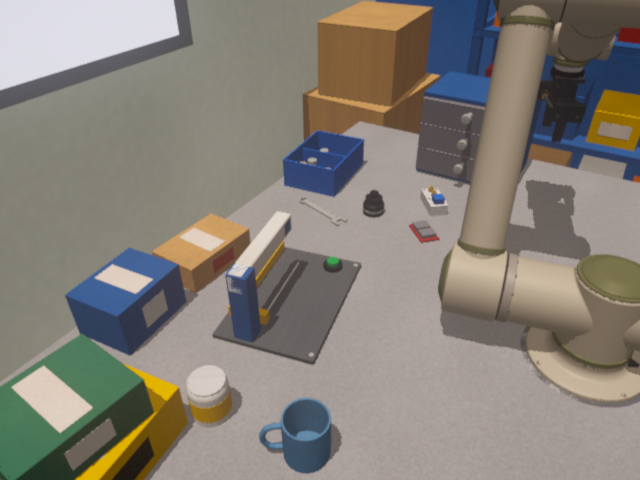

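```bash
python3 - <<'E'
import cv2, numpy as np
t=cv2.imread("pics/top0.png"); s=cv2.imread("pics/side0.png")
def cr(i,x,y,w,h,k): return cv2.resize(i[y:y+h,x:x+w],None,fx=k,fy=k,interpolation=cv2.INTER_CUBIC)
a=cr(t,185,170,170,120,4.7)[:, :800]
cv2.imwrite("pics/c1.png",cv2.convertScaleAbs(a,alpha=1.6,beta=10))
b=cr(t,460,260,66,54,6); c=cr(s,410,180,60,44,6); 
o=np.zeros((600,800,3),np.uint8); o[:b.shape[0],:b.shape[1]]=b; o[:c.shape[0],410:410+c.shape[1]]=c[:,:390]
cv2.imwrite("pics/c2.png",o)
E
```

```text
(no output)
```

View pics/c1.png

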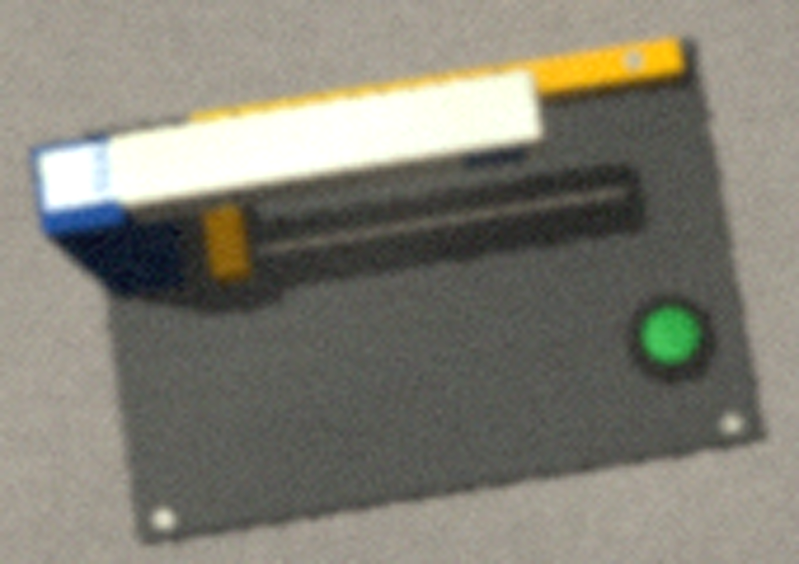

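View pics/c2.png

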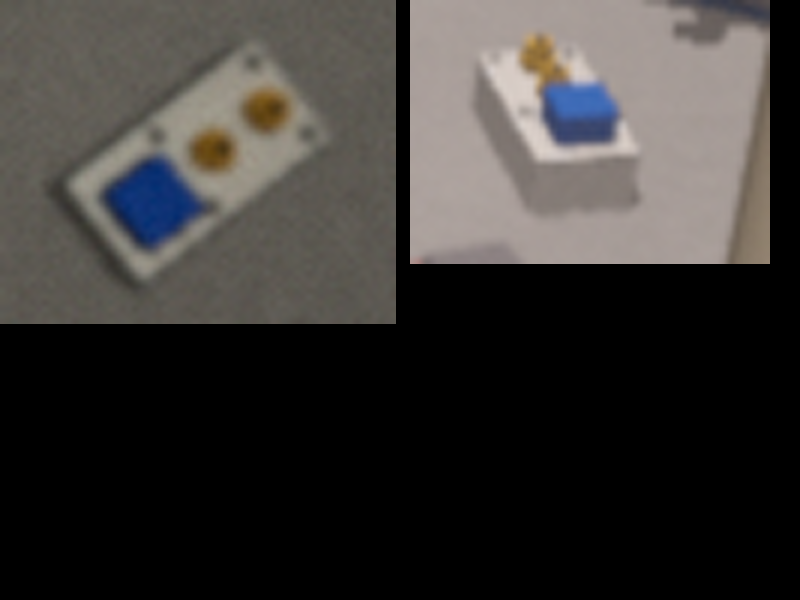

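```bash
cat > h.py <<'E'
import numpy as np, pickle
from scipy.optimize import least_squares
from scipy.spatial.transform import Rotation as R
def proj(c,P):
    p=(np.asarray(P)-c["T"][:3,3])@c["T"][:3,:3]; p=p*[1,-1,-1]
    q=p@c["intrinsics"].T; return q[:,:2]/q[:,2:]
def W(x,P):
    P=np.asarray(P,float); c,s=np.cos(x[2]),np.sin(x[2])
    return np.c_[x[0]+c*P[:,0]-s*P[:,1],x[1]+s*P[:,0]+c*P[:,1],P[:,2]]
def fit(cams,x0):
    f=lambda x:np.concatenate([(proj(c,W(x,np.array(P)/1000))-p).ravel() for c,P,p in cams])
    r=least_squares(f,x0,loss="soft_l1"); return r.x,f(r.x).reshape(-1,2)
def un(p,k,o): return (np.array(p,float)+.5)/k-.5+o
def St(st,x,y,z=0): return W(st,[[x/1000,y/1000,z/1000]])[0]   # station mm -> world m
E
python3 - <<'E'
from h import *
t=pickle.load(open("top0.pkl","rb")); s=pickle.load(open("side0.pkl","rb"))
P=[[-200,80,12],[-200,-255,12],[25,-255,12],[0,-245,37],[18,-245,37],[-70,0,37],[-60,-164,180],[-24,-164,180],[-60,-164,137]]
p=un([(140,545),(763,438),(693,40),(686,75),(682,38),(250,278),(541,137),(533,72),(541,148)],4.7,[185,170])
st,r=fit([(t,P[:6],p[:6])],[.6,.1,.1]); print("st",st,np.round(r,1).tolist())
print("side check", np.round(proj(s,W(st,np.array(P+[[-200,80,12]])/1000)),1).tolist())
V=[[25,50,32],[-25,50,32],[-25,-50,32],[25,-50,32]]
v=un([(68,188),(140,284),(328,137),(250,40)],6,[460,260])
va,r=fit([(t,V,v)],[.4,-.4,.6]); print("valve top",va,np.round(r,1).tolist())
vs=un([(480-410,50),(540-410,162),(637-410,155)],6,[410,180])
va2,r=fit([(t,V,v),(s,[V[3],V[0],V[1]],vs)],va); print("both",va2,np.round(r,1).tolist())
pickle.dump((st,va2),open("est.pkl","wb"))
print("button px", un([(671,334)],4.7,[185,170]), proj(t,W(st,[[-.14,-.215,.03]])))
E
python3 - <<'E'
import sys; sys.path.insert(0,'.')
E
```

```text
st [0.6628997  0.25715155 0.19513863] [[0.1, 0.3], [0.6, 0.9], [0.2, -0.4], [-0.2, -0.4], [-0.5, 0.6], [-0.2, -0.9]]
side check [[313.0, 360.7], [360.9, 261.7], [276.6, 243.9], [283.5, 240.0], [277.0, 238.6], [268.4, 309.5], [291.1, 212.1], [276.1, 209.2], [291.8, 228.3], [313.0, 360.7]]
valve top [ 0.46789044 -0.38698288  0.67471397] [[-0.7, -0.2], [0.4, 0.2], [0.2, 0.0], [0.0, -0.0]]
both [ 0.46711085 -0.38692175  0.6722335 ] [[-0.7, 0.0], [0.3, 0.5], [0.2, 0.4], [0.1, 0.3], [-1.2, 0.3], [-0.9, -0.7], [0.3, -0.9]]
button px [[327.37234043 240.67021277]] [[327.95729251 241.75928106]]
```

```bash
python3 -m jog '{"hand":[88,88,88,88,88,88,88,88,88,88,88,88],"travel":[[0.3,0.6,0.3],[0.3,0.6,0.3],[0.3,0.6,0.3],[0.3,0.6,0.3],[0.8,0.6,0],[0.8,0.6,0],[0.9,0.28,0],[0.9,0,0],[0.9,0,0],[0.9,0,0],[0.9,0,0],[0.9,0,0]],"rotation":[[0,0,1],[0,0,1],[0,0,1],[0,0,1],[0,0,1],[0,0,1],[0,0,1],[0,0,1],[0,0,1],[0,0,1],[0,0,1],[0,0,1]]}' 20
python3 -m jog '{"hand":[88,88,88,88,88,88,88,88],"travel":[[0,0,-0.6],[0,0,-0.6],[0,0,-0.6],[0,0,-0.6],[0,0,-0.6],[0,0,-0.6],[0,0,-0.6],[0,0,0]],"rotation":[[0,0,1],[0,0,1],[0,0,1],[0,0,1],[0,0,1],[0,0,1],[0,0,0.3],[0,0,0]]}'
cat > s.py <<'E'
from h import *
from station import sensors
o=sensors.get_obs(); st,va=pickle.load(open("est.pkl","rb"))
r=R.from_rotvec(o["tool_rot"]); M=r.as_matrix(); p=o["eef_pos"]
c,s=np.cos(st[2]),np.sin(st[2]); d=p[:2]-st[:2]
print("t",round(o["time"],2),"p",p.round(4),"st mm",np.round(1000*np.array([c*d[0]+s*d[1],-s*d[0]+c*d[1],p[2]-.012]),1),"z",M[:,2].round(3),"yang",round(np.arctan2(M[1,1],M[0,1]),3),"F",o["contact_force"].round(1),"grip",round(o["grip_width"],3),round(o["grasp_force"],1),"q",o["joint_pos"].round(2))
E
python3 s.py
```

```text
time: 1.7
eef_pos: [0.4678, -0.3872, 0.2934]
tool_rot: [-2.169, -2.272, 0.0]
contact_force: [-0.5, -0.7, -0.2]
grip_width: 1.0
grasp_force: 0.0
time: 2.5
eef_pos: [0.466, -0.3867, 0.1653]
tool_rot: [-1.363, -2.826, -0.003]
contact_force: [0.2, 0.3, -0.1]
grip_width: 0.997
grasp_force: 0.0
t 2.5 p [ 0.466  -0.3867  0.1653] st mm [-318.  -593.5  153.3] z [-0.003  0.004 -1.   ] yang 0.672 F [ 0.2  0.3 -0.1] grip 0.997 0.0 q [-0.89  0.55  1.28  0.    1.31 -1.56]
```

```bash
python3 -m jog '{"hand":[88,88,88,88,88,88,88,88,50,40,40,40],"travel":[[0.03,0,-0.7],[0,0,-0.7],[0,0,-0.7],[0,0,-0.7],[0,0,-0.7],[0,0,-0.7],[0,0,-0.47],[0,0,0],[0,0,0],[0,0,0],[0,0,0],[0,0,0]],"rotation":[[0,0,0],[0,0,0],[0,0,0],[0,0,0],[0,0,0],[0,0,0],[0,0,0],[0,0,0],[0,0,0],[0,0,0],[0,0,0],[0,0,0]]}' 30
python3 s.py
```

```text
time: 3.7
eef_pos: [0.4677, -0.3876, 0.028]
tool_rot: [1.364, 2.829, -0.001]
contact_force: [0.5, 0.2, -0.2]
grip_width: 0.657
grasp_force: 0.0
t 3.7 p [ 0.4677 -0.3876  0.028 ] st mm [-316.5 -594.7   16. ] z [ 0.001 -0.001 -1.   ] yang 0.672 F [ 0.5  0.2 -0.2] grip 0.657 0.0 q [-0.89  0.72  1.41 -0.    1.01 -1.56]
```

```bash
python3 -m jog '{"hand":[40,40,40,40,40,40,40,40,40],"travel":[[0,0,0],[0,0,0],[0,0,0],[0,0,0.3],[0,0,0.6],[0,0,0.8],[0,0,0.8],[0,0,0.8],[0,0,0.7]],"rotation":[[0,0,0],[0,0,0],[0,0,0],[0,0,0],[0,0,0],[0,0,0],[0,0,0],[0,0,0],[0,0,0]]}' 30
python3 s.py; python3 -c "
from h import *
st,_=pickle.load(open('est.pkl','rb'));print(St(st,-167,-70))"
```

```text
time: 4.6
eef_pos: [0.4673, -0.387, 0.1482]
tool_rot: [-1.364, -2.829, -0.001]
contact_force: [-0.7, -0.6, -5.3]
grip_width: 0.567
grasp_force: 30.0
t 4.6 p [ 0.4673 -0.387   0.1482] st mm [-316.8 -594.   136.2] z [-0.001  0.001 -1.   ] yang 0.672 F [-0.7 -0.6 -5.3] grip 0.567 30.0 q [-0.89  0.57  1.3   0.    1.27 -1.56]
[0.5126424  0.15609837 0.        ]
```

```bash
python3 -m jog '{"hand":[40,40,40,40,40,40,40,40,40,40,40,40],"travel":[[0,0.5,0],[0,0.82,0],[0,0.82,0],[0,0.82,0],[0,0.82,0],[0,0.82,0],[0,0.82,0],[0,0.82,0],[0,0.82,0],[0,0.82,0],[0,0.82,0],[0,0.82,0]],"rotation":[[0,0,-0.4],[0,0,-0.4],[0,0,-0.4],[0,0,-0.4],[0,0,-0.4],[0,0,-0.4],[0,0,-0.4],[0,0,-0.4],[0,0,-0.4],[0,0,-0.4],[0,0,-0.4],[0,0,-0.37]]}'
python3 -m jog '{"hand":[40,40,40,40,40,40,40,40,40,40],"travel":[[0.16,0.8,0],[0.16,0.8,0],[0.16,0.8,0],[0.16,0.8,0],[0.16,0.8,0],[0.16,0.8,0],[0.16,0.8,0],[0.16,0.8,0],[0.16,0.8,0],[0.08,0.6,0]],"rotation":[[0,0,0],[0,0,0],[0,0,0],[0,0,0],[0,0,0],[0,0,0],[0,0,0],[0,0,0],[0,0,0],[0,0,0]]}'
python3 s.py
```

```text
time: 5.8
eef_pos: [0.467, -0.1005, 0.1472]
tool_rot: [-1.996, -2.424, 0.0]
contact_force: [0.4, 0.3, -5.4]
grip_width: 0.562
grasp_force: 30.0
time: 6.8
eef_pos: [0.5128, 0.1337, 0.1471]
tool_rot: [-1.993, -2.427, 0.001]
contact_force: [-1.0, -0.3, -5.7]
grip_width: 0.562
grasp_force: 30.0
t 6.8 p [0.5128 0.1337 0.1471] st mm [-171.2  -92.1  135.1] z [-0.001  0.    -1.   ] yang 0.196 F [-1.  -0.3 -5.7] grip 0.562 30.0 q [ 0.03  0.46  1.52  0.    1.16 -0.16]
```

```bash
python3 -m jog '{"hand":[40,40,40,40,40,40,40,40,40,40,40,40],"travel":[[0,0.35,0],[0,0.33,-0.2],[0,0,-0.5],[0,0,-0.6],[0,0,-0.6],[0,0,-0.5],[0,0,-0.4],[0,0,-0.3],[0,0,-0.1],[0,0,-0.05],[0,0,-0.05],[0,0,0]],"rotation":[[0,0,0],[0,0,0],[0,0,0],[0,0,0],[0,0,0],[0,0,0],[0,0,0],[0,0,0],[0,0,0],[0,0,0],[0,0,0],[0,0,0]]}'
python3 s.py
```

```text
time: 8.0
eef_pos: [0.5133, 0.1526, 0.0486]
tool_rot: [1.994, 2.427, 0.001]
contact_force: [-0.8, 1.4, -4.9]
grip_width: 0.564
grasp_force: 30.0
t 8.0 p [0.5133 0.1526 0.0486] st mm [-167.   -73.5   36.6] z [ 0.001  0.    -1.   ] yang 0.195 F [-0.8  1.4 -4.9] grip 0.564 30.0 q [ 0.07  0.6   1.61  0.    0.93 -0.13]
```

Bottom is about 8 mm above the plate; lower gently.

```bash
python3 -m jog '{"hand":[40,40,40,40,40,40,40,40,40],"travel":[[0,0,-0.05],[0,0,-0.05],[0,0,-0.05],[0,0,-0.04],[0,0,-0.03],[0,0,-0.03],[0,0,-0.03],[0,0,0],[0,0,0]],"rotation":[[0,0,0],[0,0,0],[0,0,0],[0,0,0],[0,0,0],[0,0,0],[0,0,0],[0,0,0],[0,0,0]]}'
python3 s.py
```

```text
time: 8.9
eef_pos: [0.5132, 0.1526, 0.04]
tool_rot: [1.995, 2.427, 0.0]
contact_force: [-0.0, -0.5, -5.1]
grip_width: 0.564
grasp_force: 30.0
t 8.9 p [0.5132 0.1526 0.04  ] st mm [-167.2  -73.5   28. ] z [ 0. -0. -1.] yang 0.195 F [-0.  -0.5 -5.1] grip 0.564 30.0 q [ 0.07  0.61  1.62 -0.    0.91 -0.13]
```

```bash
python3 -m jog '{"hand":[40,40,40,40,40],"travel":[[0,0,-0.02],[0,0,-0.02],[0,0,-0.02],[0,0,0],[0,0,0]],"rotation":[[0,0,0],[0,0,0],[0,0,0],[0,0,0],[0,0,0]]}'
python3 s.py
```

```text
time: 9.4
eef_pos: [0.5132, 0.1526, 0.0397]
tool_rot: [1.994, 2.427, 0.001]
contact_force: [-4.9, 0.1, 12.1]
grip_width: 0.568
grasp_force: 30.0
t 9.4 p [0.5132 0.1526 0.0397] st mm [-167.1  -73.5   27.7] z [ 0.001 -0.    -1.   ] yang 0.195 F [-4.9  0.1 12.1] grip 0.568 30.0 q [ 0.07  0.62  1.62 -0.    0.9  -0.13]
```

```bash
python3 -m jog '{"hand":[60,75,88,88,88,88,88,88,88,88,88],"travel":[[0,0,0],[0,0,0],[0,0,0],[0,0,0],[0,0,0.3],[0,0,0.6],[0,0,0.8],[0,0,0.8],[0,0,0.5],[-0.7,-0.14,0],[-0.7,-0.14,0]],"rotation":[[0,0,0],[0,0,0],[0,0,0],[0,0,0],[0,0,0],[0,0,0],[0,0,0],[0,0,0],[0,0,0],[0,0,0],[0,0,0]]}'
python3 s.py
python3 - <<'E'
from h import *
from station import viewer
import cv2
for n in ["top","side"]:
    c=viewer.capture(n); pickle.dump(c,open(n+"1.pkl","wb"))
    i=c["frame"][:,:,::-1]
    i= i[165:295,185:355] if n=="top" else i[180:390,190:390]
    cv2.imwrite(f"pics/{n}1.png",cv2.convertScaleAbs(cv2.resize(i,None,fx=4.5 if n=="top" else 2.85,fy=4.5 if n=="top" else 2.85,interpolation=2),alpha=1.4))
E
```

```text
time: 10.5
eef_pos: [0.4709, 0.1441, 0.1291]
tool_rot: [1.994, 2.426, 0.002]
contact_force: [-0.1, 0.7, -1.0]
grip_width: 0.996
grasp_force: 0.0
t 10.5 p [0.4709 0.1441 0.1291] st mm [-210.3  -73.6  117.1] z [ 0.002  0.    -1.   ] yang 0.195 F [-0.1  0.7 -1. ] grip 0.996 0.0 q [ 0.06  0.42  1.65 -0.    1.07 -0.14]
```

View pics/side1.png

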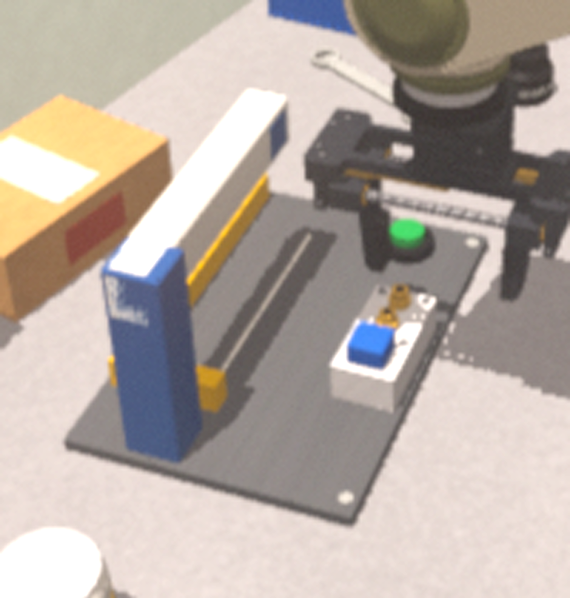

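```bash
python3 -m jog '{"hand":[50,50,50,50,50,50,50,50,50,50,50,50],"travel":[[-0.4,-0.08,0],[-0.4,-0.08,0],[0,0,0],[0,0,0],[0,0,0],[0,0,0],[0,0,0],[0,0,0],[0,0,0],[0,0,0],[0,0,0],[0,0,0]],"rotation":[[0,0,-1],[0,0,-1],[0,0,-1],[0,0,-1],[0,0,-1],[0,0,-1],[0,0,-1],[0,0,-1],[0,0,-1],[0,0,-1],[0,0,-1],[0,0,-1]]}'
python3 -m jog '{"hand":[50,50,50,50,50,50,50,50,50,50],"travel":[[0,0,0],[0,0,0],[0,0,0],[0,0,0],[0,0,0],[0,0,0],[0,0,0],[0,0,0],[0,0,0],[0,0,0]],"rotation":[[0,0,-1],[0,0,-1],[0,0,-1],[0,0,-0.71],[0.194,-0.98,0],[0.194,-0.98,0],[0.194,-0.98,0],[0.194,-0.98,0],[0,0,0],[0,0,0]]}'
python3 s.py
```

```text
time: 11.8
eef_pos: [0.4481, 0.1395, 0.1285]
tool_rot: [3.018, 0.871, 0.002]
contact_force: [-0.1, -0.6, -0.5]
grip_width: 0.566
grasp_force: 0.0
time: 12.8
eef_pos: [0.4479, 0.1394, 0.1286]
tool_rot: [-3.028, -0.296, -0.611]
contact_force: [0.3, -0.4, -0.3]
grip_width: 0.569
grasp_force: 0.0
t 12.8 p [0.4479 0.1394 0.1286] st mm [-233.7  -73.8  116.6] z [ 0.381  0.075 -0.922] yang -1.376 F [ 0.3 -0.4 -0.3] grip 0.569 0.0 q [0.01 0.29 1.96 0.15 0.5  1.27]
```

```bash
cat > k.py <<'E'
from h import *
D=np.array([[.381,1.298,0,.5497,.2568],[.55,1.28,0,.6055,.1653],[.72,1.41,0,.6074,.028],[.57,1.3,0,.6068,.1482],[.46,1.52,0,.5299,.1471],[.62,1.62,0,.5354,.0397],[.42,1.65,0,.4925,.1291],[.29,1.96,.4,.4691,.1286]])
def fk(p,a,b,l):
    L1,L2,B,A,Lt,h,c=p; e=a+b+B
    return np.array([L1*np.sin(a+c)+L2*np.sin(e)+A*np.cos(l)+Lt*np.sin(l), h+L1*np.cos(a+c)+L2*np.cos(e)+A*np.sin(l)-Lt*np.cos(l)])
p0=[.36,.4,0,.08,.25,.36,0]
f=lambda p:np.r_[(fk(p,*D[:,:3].T)-D[:,3:].T).ravel()*1000,(np.array(p)-p0)*3]
P=least_squares(f,p0).x; print(P.round(3),f(P)[:16].round(1))
for l in (.4,.5,.6,.7,.8):
  for r,z in ((.47,.04),(.52,.04),(.57,.04),(.61,.04),(.61,.06)):
    s=least_squares(lambda q:fk(P,*q,l)-[r,z],[.5,1.7]).x
    print(l,r,z,"j2 %.2f j3 %.2f j5 %.2f"%(*s,np.pi-l-s.sum()))
E
python3 k.py
```

```text
[0.527 0.368 0.266 0.007 0.235 0.14  0.01 ] [-0.1 -0.9  0.1 -0.9  2.3 -0.  -1.  -0.6  1.1  1.9 -0.3  0.8 -2.  -4.7
  0.3  2.9]
0.4 0.47 0.04 j2 0.49 j3 2.05 j5 0.19
0.4 0.52 0.04 j2 0.54 j3 1.92 j5 0.28
0.4 0.57 0.04 j2 0.59 j3 1.79 j5 0.37
0.4 0.61 0.04 j2 0.63 j3 1.68 j5 0.44
0.4 0.61 0.06 j2 0.59 j3 1.66 j5 0.48
0.5 0.47 0.04 j2 0.50 j3 2.12 j5 0.02
0.5 0.52 0.04 j2 0.54 j3 1.99 j5 0.11
0.5 0.57 0.04 j2 0.59 j3 1.85 j5 0.20
0.5 0.61 0.04 j2 0.63 j3 1.74 j5 0.27
0.5 0.61 0.06 j2 0.59 j3 1.73 j5 0.32
0.6 0.47 0.04 j2 0.53 j3 2.18 j5 -0.16
0.6 0.52 0.04 j2 0.56 j3 2.05 j5 -0.06
0.6 0.57 0.04 j2 0.60 j3 1.91 j5 0.03
0.6 0.61 0.04 j2 0.63 j3 1.80 j5 0.11
0.6 0.61 0.06 j2 0.59 j3 1.79 j5 0.16
0.7 0.47 0.04 j2 0.56 j3 2.24 j5 -0.36
0.7 0.52 0.04 j2 0.58 j3 2.10 j5 -0.25
0.7 0.57 0.04 j2 0.61 j3 1.97 j5 -0.14
0.7 0.61 0.04 j2 0.64 j3 1.86 j5 -0.06
0.7 0.61 0.06 j2 0.60 j3 1.85 j5 -0.01
0.8 0.47 0.04 j2 0.62 j3 2.29 j5 -0.57
0.8 0.52 0.04 j2 0.62 j3 2.16 j5 -0.44
0.8 0.57 0.04 j2 0.64 j3 2.02 j5 -0.32
0.8 0.61 0.04 j2 0.67 j3 1.91 j5 -0.24
0.8 0.61 0.06 j2 0.62 j3 1.91 j5 -0.19
```

```bash
python3 -m jog '{"hand":[50,50,50,50,50,50,50,50,50,50,50],"travel":[[0,0,-0.4],[0,0,-0.6],[0,0,-0.6],[0,0,-0.6],[0,0,-0.5],[0,0,-0.32],[0.3,0.06,0],[0.3,0.06,0],[0.1,0.02,0],[0,0,0],[0,0,0]],"rotation":[[-0.194,0.98,0],[0,0,0],[0,0,0],[0,0,0],[0,0,0],[0,0,0],[0,0,0],[0,0,0],[0,0,0],[0,0,0],[0,0,0]]}'
python3 s.py
```

```text
time: 13.9
eef_pos: [0.4682, 0.1437, 0.0379]
tool_rot: [-3.063, -0.3, -0.463]
contact_force: [-0.3, 0.5, 0.9]
grip_width: 0.565
grasp_force: 0.0
t 13.9 p [0.4682 0.1437 0.0379] st mm [-213.   -73.5   25.9] z [ 0.29   0.057 -0.955] yang -1.376 F [-0.3  0.5  0.9] grip 0.565 0.0 q [0.03 0.52 1.95 0.13 0.38 1.3 ]
```

```bash
python3 -m jog '{"hand":[50,50,50,50,50,50,50,50,50,50,50,50],"travel":[[0.147,0.029,0],[0.147,0.029,0],[0.294,0.058,0],[0.294,0.058,0],[0.294,0.058,0],[0.294,0.058,0],[0.294,0.058,0],[0.294,0.058,0],[0.294,0.058,0],[0.294,0.058,0],[0.294,0.058,0],[0.147,0.029,0]],"rotation":[[0,0,0],[0,0,0],[0,0,0],[0,0,0],[0,0,0],[0,0,0],[0,0,0],[0.039,-0.196,0],[0.039,-0.196,0],[0.039,-0.196,0],[0.039,-0.196,0],[0.039,-0.196,0]]}'
python3 s.py
```

```text
time: 15.1
eef_pos: [0.5617, 0.162, 0.0376]
tool_rot: [-3.026, -0.296, -0.616]
contact_force: [-2.0, -0.8, -2.5]
grip_width: 0.569
grasp_force: 1.0
t 15.1 p [0.5617 0.162  0.0376] st mm [-117.8  -73.7   25.6] z [ 0.384  0.076 -0.92 ] yang -1.376 F [-2.  -0.8 -2.5] grip 0.569 1.0 q [0.06 0.61 1.75 0.14 0.39 1.31]
```

```bash
python3 -m jog '{"hand":[50,50,50,50,50,50,50,50,20,0,0],"travel":[[0.196,0.039,0],[0.196,0.039,0],[0.147,0.029,0],[0,0,0],[0,0,0],[-0.3,-0.06,0],[-0.5,-0.1,0],[-0.5,-0.1,0],[0,0,0],[0,0,0],[0,0,0]],"rotation":[[0.039,-0.196,0],[0.039,-0.196,0],[0.039,-0.196,0],[0,0,0],[0,0,0],[0,0,0],[0,0,0],[0,0,0],[0,0,0],[0,0,0],[0,0,0]]}'
python3 s.py
python3 - <<'E'
from h import *
from station import viewer
import cv2
o=np.zeros((600,800,3),np.uint8)
c=viewer.capture("top"); i=c["frame"][:,:,::-1]; o[:325,:425]=cv2.resize(i[165:295,185:355],None,fx=2.5,fy=2.5,interpolation=2)
c=viewer.capture("side"); i=c["frame"][:,:,::-1]; o[:600,430:800]=cv2.resize(i[200:380,210:321],(370,600),interpolation=2)
cv2.imwrite("pics/m2.png",cv2.convertScaleAbs(o,alpha=1.4))
E
```

```text
time: 16.2
eef_pos: [0.5387, 0.1573, 0.0379]
tool_rot: [-3.002, -0.293, -0.704]
contact_force: [-0.4, -0.8, 0.4]
grip_width: 0.318
grasp_force: 0.0
t 16.2 p [0.5387 0.1573 0.0379] st mm [-141.2  -73.9   25.9] z [ 0.436  0.086 -0.896] yang -1.376 F [-0.4 -0.8  0.4] grip 0.318 0.0 q [0.05 0.58 1.86 0.26 0.26 1.18]
```

View pics/m2.png

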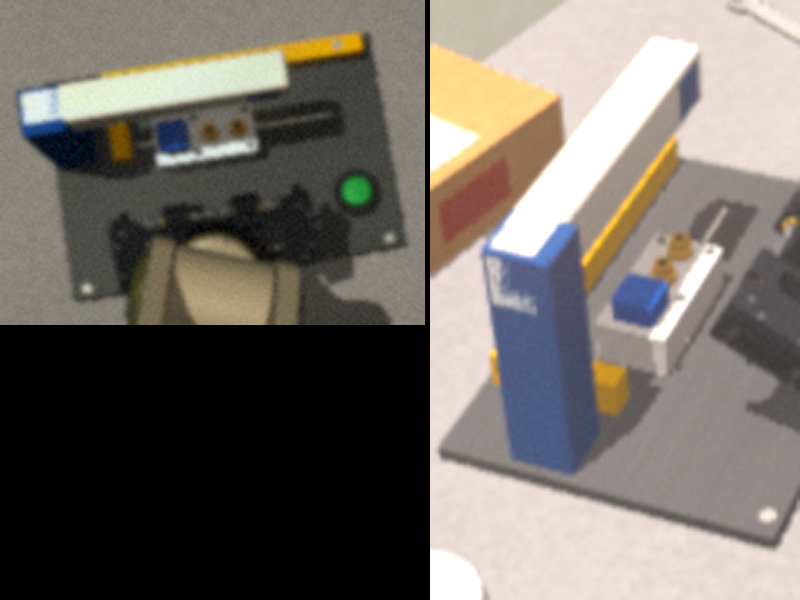

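```bash
python3 -m jog '{"hand":[0,0,0,0,0,0,0,0,0,0,0],"travel":[[0,0,0.13],[0.132,-0.667,0],[0.132,-0.667,0],[0.132,-0.667,0],[0.132,-0.667,0],[0,0,0],[0.564,0.112,0],[0.564,0.112,0],[0.564,0.112,0],[0.564,0.112,0],[0,0,0]],"rotation":[[0,0,0],[0,0,0],[0,0,0],[0,0,0],[0,0,0],[0,0,0],[0,0,0],[0,0,0],[0,0,0],[0,0,0],[0,0,0]]}'
python3 s.py
```

```text
time: 17.4
eef_pos: [0.6228, 0.0916, 0.0418]
tool_rot: [-3.001, -0.295, -0.705]
contact_force: [-0.1, 0.1, -0.3]
grip_width: 0.002
grasp_force: 0.0
t 17.4 p [0.6228 0.0916 0.0418] st mm [ -71.5 -154.6   29.8] z [ 0.437  0.086 -0.895] yang -1.375 F [-0.1  0.1 -0.3] grip 0.002 0.0 q [-0.09  0.64  1.66  0.32  0.41  1.02]
```

```bash
python3 -m jog '{"hand":[0,0,0,0,0,0,0,0,0],"travel":[[-0.039,0.196,0],[-0.039,0.196,0],[-0.029,0.147,0],[-0.029,0.147,0],[-0.029,0.147,0],[-0.029,0.147,0],[-0.0116,0.0588,0],[-0.0116,0.0588,0],[0,0,0]],"rotation":[[0,0,0],[0,0,0],[0,0,0],[0,0,0],[0,0,0],[0,0,0],[0,0,0],[0,0,0],[0,0,0]]}'
python3 s.py
python3 -m jog '{"hand":[0,0,0],"travel":[[-0.0078,0.0392,0],[-0.0078,0.0392,0],[0,0,0]],"rotation":[[0,0,0],[0,0,0],[0,0,0]]}'
python3 s.py
```

```text
time: 18.3
eef_pos: [0.6149, 0.1239, 0.0415]
tool_rot: [-3.002, -0.294, -0.702]
contact_force: [-0.1, -0.2, -0.2]
grip_width: 0.005
grasp_force: 0.1
t 18.3 p [0.6149 0.1239 0.0415] st mm [ -72.9 -121.5   29.5] z [ 0.435  0.086 -0.896] yang -1.376 F [-0.1 -0.2 -0.2] grip 0.005 0.1 q [-0.03  0.64  1.67  0.26  0.4   1.13]
time: 18.6
eef_pos: [0.6145, 0.126, 0.0415]
tool_rot: [-3.002, -0.293, -0.703]
contact_force: [-0.9, -1.2, -0.6]
grip_width: 0.007
grasp_force: 0.8
t 18.6 p [0.6145 0.126  0.0415] st mm [ -72.9 -119.3   29.5] z [ 0.435  0.086 -0.896] yang -1.376 F [-0.9 -1.2 -0.6] grip 0.007 0.8 q [-0.02  0.64  1.67  0.25  0.39  1.14]
```

```bash
for i in 1; do python3 -m jog '{"hand":[0,0,0,0],"travel":[[-0.0078,0.0392,0],[-0.0078,0.0392,0],[-0.0078,0.0392,0],[0,0,0]],"rotation":[[0,0,0],[0,0,0],[0,0,0],[0,0,0]]}'; done
python3 s.py
python3 -c "
from h import *
from station import viewer
import cv2
c=viewer.capture('side'); i=c['frame'][:,:,::-1]
o=cv2.resize(i[240:340,225:325],(600,600),interpolation=2)
cv2.imwrite('pics/m3.png',cv2.convertScaleAbs(o,alpha=1.6))"
```

```text
time: 19.0
eef_pos: [0.6138, 0.1295, 0.0415]
tool_rot: [-3.002, -0.293, -0.702]
contact_force: [0.0, -3.1, -0.4]
grip_width: 0.003
grasp_force: 1.3
t 19.0 p [0.6138 0.1295 0.0415] st mm [ -72.9 -115.7   29.5] z [ 0.435  0.086 -0.896] yang -1.376 F [ 0.  -3.1 -0.4] grip 0.003 1.3 q [-0.02  0.64  1.67  0.24  0.39  1.16]
```

View pics/m3.png

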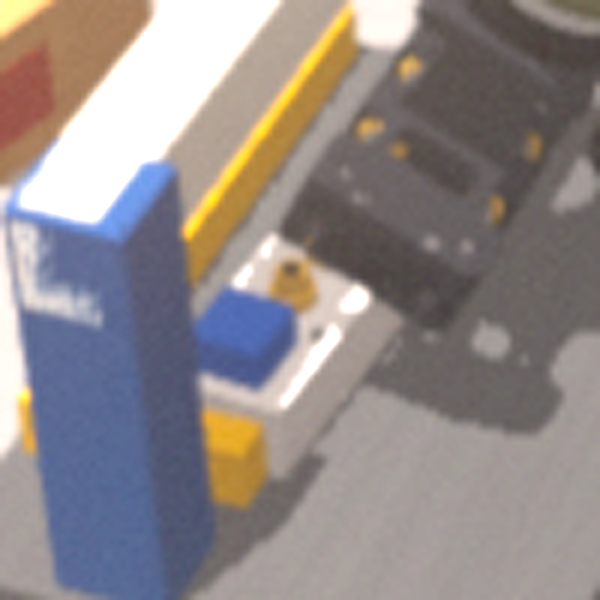

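```bash
python3 -m jog '{"hand":[0,0,0,0],"travel":[[-0.0078,0.0392,0],[-0.0078,0.0392,0],[-0.0078,0.0392,0],[0,0,0]],"rotation":[[0,0,0],[0,0,0],[0,0,0],[0,0,0]]}'; python3 s.py
```

```text
time: 19.45
eef_pos: [0.6151, 0.1306, 0.0424]
tool_rot: [-3.003, -0.29, -0.71]
contact_force: [4.4, -19.0, 0.7]
grip_width: 0.003
grasp_force: 9.9
t 19.45 p [0.6151 0.1306 0.0424] st mm [ -71.4 -114.9   30.4] z [ 0.44   0.083 -0.894] yang -1.379 F [  4.4 -19.    0.7] grip 0.003 9.9 q [-0.01  0.64  1.67  0.24  0.39  1.17]
```

```bash
python3 -m jog '{"hand":[0,0,0,0,0,30,30,30,30,30,30],"travel":[[0.06,-0.3,0],[0.078,-0.392,0],[-0.6,-0.119,0],[-0.6,-0.119,0],[-0.6,-0.119,0],[0,0,-0.1],[-0.121,0.613,0],[-0.121,0.613,0],[-0.121,0.613,0],[-0.121,0.613,0],[0,0,0]],"rotation":[[0,0,0],[0,0,0],[0,0,0],[0,0,0],[0,0,0],[0,0,0],[0,0,0],[0,0,0],[0,0,0],[0,0,0],[0,0,0]]}'
python3 s.py
```

```text
time: 20.55
eef_pos: [0.5488, 0.1771, 0.0384]
tool_rot: [-3.001, -0.297, -0.703]
contact_force: [0.2, 0.3, -0.3]
grip_width: 0.34
grasp_force: 0.0
t 20.55 p [0.5488 0.1771 0.0384] st mm [-127.4  -56.4   26.4] z [ 0.435  0.088 -0.896] yang -1.373 F [ 0.2  0.3 -0.3] grip 0.34 0.0 q [0.09 0.59 1.81 0.18 0.28 1.3 ]
```

```bash
python3 -m jog '{"hand":[30,30,30,30,30,30,30,30,30,30,30],"travel":[[0.032,-0.163,0],[0.294,0.058,0],[0.294,0.058,0],[0.147,0.029,0],[0.147,0.029,0],[0.147,0.029,0],[0.147,0.029,0],[0.147,0.029,0],[0.147,0.029,0],[0.147,0.029,0],[0,0,0]],"rotation":[[0,0,0],[0,0,0],[0,0,0],[0,0,0],[0,0,0],[0,0,0],[0,0,0],[0,0,0],[0,0,0],[0,0,0],[0,0,0]]}'
python3 s.py
```

```text
time: 21.65
eef_pos: [0.5988, 0.1799, 0.0385]
tool_rot: [-3.002, -0.293, -0.703]
contact_force: [-1.0, 0.0, 0.3]
grip_width: 0.339
grasp_force: 0.3
t 21.65 p [0.5988 0.1799 0.0385] st mm [-77.9 -63.3  26.5] z [ 0.436  0.086 -0.896] yang -1.376 F [-1.   0.   0.3] grip 0.339 0.3 q [0.08 0.64 1.67 0.14 0.37 1.34]
```

```bash
python3 -m jog '{"hand":[30,30,30,30,30,30],"travel":[[0.08,0.016,0],[0.08,0.016,0],[0.08,0.016,0],[0.04,0.008,0],[0.04,0.008,0],[0,0,0]],"rotation":[[0,0,0],[0,0,0],[0,0,0],[0,0,0],[0,0,0],[0,0,0]]}'
python3 s.py
```

```text
time: 22.25
eef_pos: [0.6079, 0.1818, 0.0385]
tool_rot: [-3.002, -0.293, -0.702]
contact_force: [-2.6, -0.8, -0.1]
grip_width: 0.343
grasp_force: 1.1
t 22.25 p [0.6079 0.1818 0.0385] st mm [-68.6 -63.3  26.5] z [ 0.435  0.086 -0.896] yang -1.376 F [-2.6 -0.8 -0.1] grip 0.343 1.1 q [0.09 0.65 1.65 0.13 0.39 1.35]
```

```bash
python3 -m jog '{"hand":[30,30,30,30],"travel":[[0.04,0.008,0],[0.04,0.008,0],[0.02,0.004,0],[0,0,0]],"rotation":[[0,0,0],[0,0,0],[0,0,0],[0,0,0]]}'
python3 s.py
```

```text
time: 22.65
eef_pos: [0.6109, 0.1823, 0.0384]
tool_rot: [-3.002, -0.293, -0.702]
contact_force: [-2.1, -1.6, -0.2]
grip_width: 0.34
grasp_force: 1.2
t 22.65 p [0.6109 0.1823 0.0384] st mm [-65.6 -63.3  26.4] z [ 0.435  0.086 -0.896] yang -1.376 F [-2.1 -1.6 -0.2] grip 0.34 1.2 q [0.09 0.66 1.64 0.13 0.39 1.36]
```

```bash
python3 -m jog '{"hand":[30,30,30,30],"travel":[[0.04,0.008,0],[0.04,0.008,0],[0.02,0.004,0],[0,0,0]],"rotation":[[0,0,0],[0,0,0],[0,0,0],[0,0,0]]}'
python3 s.py
```

```text
time: 23.05
eef_pos: [0.6121, 0.1827, 0.0381]
tool_rot: [-3.003, -0.294, -0.696]
contact_force: [-12.5, -4.9, 6.7]
grip_width: 0.339
grasp_force: 6.7
t 23.05 p [0.6121 0.1827 0.0381] st mm [-64.3 -63.2  26.1] z [ 0.432  0.086 -0.898] yang -1.376 F [-12.5  -4.9   6.7] grip 0.339 6.7 q [0.09 0.66 1.63 0.12 0.4  1.36]
```

```bash
python3 -m jog '{"hand":[30,30,30,30],"travel":[[0.01,0.04,0],[-0.01,0.05,0],[-0.01,0.05,0],[0,0,0]],"rotation":[[0,0,0],[0,0,0],[0,0,0],[0,0,0]]}'
python3 s.py
```

```text
time: 23.45
eef_pos: [0.6114, 0.1863, 0.0373]
tool_rot: [-3.005, -0.293, -0.694]
contact_force: [-11.8, -9.0, 2.9]
grip_width: 0.342
grasp_force: 6.3
t 23.45 p [0.6114 0.1863 0.0373] st mm [-64.3 -59.5  25.3] z [ 0.43   0.085 -0.899] yang -1.376 F [-11.8  -9.    2.9] grip 0.342 6.3 q [0.09 0.66 1.63 0.11 0.4  1.38]
```

```bash
python3 -m jog '{"hand":[30,30,30,30,30],"travel":[[-0.2,-0.04,0],[-0.5,-0.1,0],[-0.9,-0.18,0],[-0.9,-0.18,0],[0,0,0]],"rotation":[[0,0,0],[0,0,0],[0,0,0],[0,0,0],[0,0,0]]}'
python3 s.py
python3 -c "
from h import *
from station import viewer
import cv2
o=np.zeros((600,800,3),np.uint8)
c=viewer.capture('side'); i=c['frame'][:,:,::-1]
pickle.dump(c,open('side4.pkl','wb'))
o[:,:560]=cv2.resize(i[245:320,235:305],(560,600),interpolation=2)
c=viewer.capture('top'); i=c['frame'][:,:,::-1]
pickle.dump(c,open('top4.pkl','wb'))
o[:300,565:]=cv2.resize(i[185:245,225:272],(235,300),interpolation=2)
cv2.imwrite('pics/m4.png',cv2.convertScaleAbs(o,alpha=1.6))"
```

```text
time: 23.95
eef_pos: [0.5361, 0.172, 0.0385]
tool_rot: [-3.002, -0.293, -0.7]
contact_force: [-0.1, -0.5, 0.1]
grip_width: 0.341
grasp_force: 0.0
t 23.95 p [0.5361 0.172  0.0385] st mm [-140.9  -58.9   26.5] z [ 0.434  0.086 -0.897] yang -1.376 F [-0.1 -0.5  0.1] grip 0.341 0.0 q [0.08 0.58 1.85 0.2  0.26 1.27]
```

View pics/m4.png

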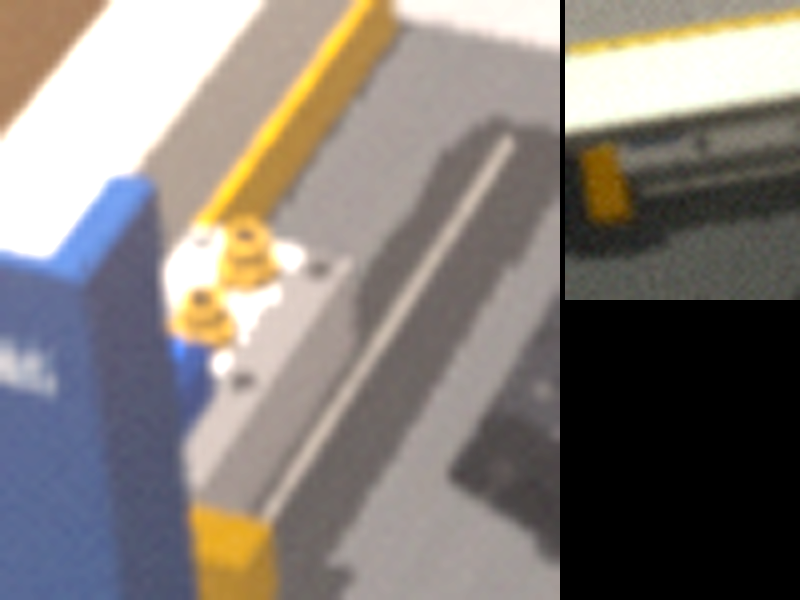

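```bash
python3 -m jog '{"hand":[0,0,0,0,0,0,0,0,0,0,0,0],"travel":[[0,0,0.1],[0.131,-0.662,0],[0.131,-0.662,0],[0.131,-0.662,0],[0.131,-0.662,0],[0,0,0],[0.677,0.134,0],[0.677,0.134,0],[0.677,0.134,0],[0.677,0.134,0],[-0.1,0.5,0],[0,0,0]],"rotation":[[0,0,0],[0,0,0],[0,0,0],[0,0,0],[0,0,0],[0,0,0],[0,0,0],[0,0,0],[0,0,0],[0,0,0],[0,0,0],[0,0,0]]}'
python3 s.py
```

```text
time: 25.25
eef_pos: [0.6325, 0.1257, 0.0414]
tool_rot: [-3.001, -0.296, -0.702]
contact_force: [-0.2, 0.3, -0.7]
grip_width: 0.004
grasp_force: 0.0
t 25.25 p [0.6325 0.1257 0.0414] st mm [ -55.3 -123.1   29.4] z [ 0.435  0.087 -0.896] yang -1.374 F [-0.2  0.3 -0.7] grip 0.004 0.0 q [-0.02  0.66  1.62  0.24  0.43  1.16]
```

```bash
python3 -m jog '{"hand":[0,0,0,0],"travel":[[-0.02,0.1,0],[-0.01,0.05,0],[-0.01,0.05,0],[0,0,0]],"rotation":[[0,0,0],[0,0,0],[0,0,0],[0,0,0]]}'
python3 s.py
python3 -m jog '{"hand":[0,0,0],"travel":[[-0.008,0.04,0],[-0.006,0.03,0],[0,0,0]],"rotation":[[0,0,0],[0,0,0],[0,0,0]]}'
python3 s.py
```

```text
time: 25.65
eef_pos: [0.6311, 0.1297, 0.0415]
tool_rot: [-3.002, -0.293, -0.702]
contact_force: [1.0, 0.4, 0.2]
grip_width: 0.004
grasp_force: 0.0
t 25.65 p [0.6311 0.1297 0.0415] st mm [ -55.9 -118.9   29.5] z [ 0.435  0.086 -0.896] yang -1.376 F [1.  0.4 0.2] grip 0.004 0.0 q [-0.01  0.66  1.62  0.23  0.42  1.18]
time: 25.95
eef_pos: [0.6307, 0.1319, 0.0415]
tool_rot: [-3.002, -0.293, -0.702]
contact_force: [0.2, -0.2, 0.0]
grip_width: 0.01
grasp_force: 0.0
t 25.95 p [0.6307 0.1319 0.0415] st mm [ -55.8 -116.6   29.5] z [ 0.435  0.086 -0.896] yang -1.376 F [ 0.2 -0.2  0. ] grip 0.01 0.0 q [-0.01  0.66  1.62  0.22  0.42  1.18]
```

```bash
python3 -m jog '{"hand":[0,0,0],"travel":[[-0.006,0.03,0],[-0.004,0.02,0],[0,0,0]],"rotation":[[0,0,0],[0,0,0],[0,0,0]]}'
python3 s.py
python3 -m jog '{"hand":[0,0],"travel":[[-0.004,0.02,0],[0,0,0]],"rotation":[[0,0,0],[0,0,0]]}'
python3 s.py
```

```text
time: 26.25
eef_pos: [0.6305, 0.1333, 0.0415]
tool_rot: [-3.002, -0.293, -0.702]
contact_force: [0.7, -0.5, -0.5]
grip_width: 0.006
grasp_force: 0.3
t 26.25 p [0.6305 0.1333 0.0415] st mm [ -55.8 -115.2   29.5] z [ 0.435  0.086 -0.896] yang -1.376 F [ 0.7 -0.5 -0.5] grip 0.006 0.3 q [-0.01  0.66  1.62  0.22  0.42  1.19]
time: 26.45
eef_pos: [0.6305, 0.1336, 0.0414]
tool_rot: [-3.002, -0.293, -0.702]
contact_force: [0.6, -3.8, -0.9]
grip_width: 0.007
grasp_force: 1.9
t 26.45 p [0.6305 0.1336 0.0414] st mm [ -55.8 -114.9   29.4] z [ 0.435  0.086 -0.896] yang -1.376 F [ 0.6 -3.8 -0.9] grip 0.007 1.9 q [-0.01  0.66  1.62  0.22  0.42  1.19]
```

```bash
python3 -m jog '{"hand":[0,0],"travel":[[-0.004,0.02,0],[0,0,0]],"rotation":[[0,0,0],[0,0,0]]}'
python3 s.py
python3 -m jog '{"hand":[0,0],"travel":[[-0.004,0.02,0],[0,0,0]],"rotation":[[0,0,0],[0,0,0]]}'
python3 s.py
```

```text
time: 26.65
eef_pos: [0.6304, 0.1338, 0.0414]
tool_rot: [-3.003, -0.293, -0.703]
contact_force: [0.3, -8.0, -0.4]
grip_width: 0.005
grasp_force: 3.7
t 26.65 p [0.6304 0.1338 0.0414] st mm [ -55.8 -114.7   29.4] z [ 0.435  0.085 -0.896] yang -1.377 F [ 0.3 -8.  -0.4] grip 0.005 3.7 q [-0.01  0.66  1.62  0.22  0.42  1.19]
time: 26.85
eef_pos: [0.6304, 0.1339, 0.0415]
tool_rot: [-3.003, -0.292, -0.703]
contact_force: [0.4, -10.9, -0.5]
grip_width: 0.009
grasp_force: 5.3
t 26.85 p [0.6304 0.1339 0.0415] st mm [ -55.7 -114.6   29.5] z [ 0.436  0.085 -0.896] yang -1.377 F [  0.4 -10.9  -0.5] grip 0.009 5.3 q [-0.01  0.66  1.62  0.22  0.42  1.19]
```

```bash
python3 -m jog '{"hand":[0,0,0,0,0,30,30,30,30,30,30],"travel":[[0.06,-0.3,0],[0.065,-0.33,0],[-0.7,-0.139,0],[-0.7,-0.139,0],[-0.7,-0.139,0],[-0.2,-0.04,-0.1],[-0.116,0.588,0],[-0.116,0.588,0],[-0.116,0.588,0],[-0.116,0.588,0],[0,0,0]],"rotation":[[0,0,0],[0,0,0],[0,0,0],[0,0,0],[0,0,0],[0,0,0],[0,0,0],[0,0,0],[0,0,0],[0,0,0],[0,0,0]]}'
python3 s.py
```

```text
time: 27.95
eef_pos: [0.5503, 0.1749, 0.0385]
tool_rot: [-3.001, -0.297, -0.702]
contact_force: [-0.6, 0.1, -0.3]
grip_width: 0.336
grasp_force: 0.0
t 27.95 p [0.5503 0.1749 0.0385] st mm [-126.4  -58.9   26.5] z [ 0.435  0.088 -0.896] yang -1.373 F [-0.6  0.1 -0.3] grip 0.336 0.0 q [0.08 0.6  1.81 0.19 0.29 1.29]
```

```bash
python3 -m jog '{"hand":[30,30,30,30,30,30,30,30,30,30,30],"travel":[[0.412,-0.02,0],[0.392,0.078,0],[0.392,0.078,0],[0.392,0.078,0],[0.147,0.029,0],[0.147,0.029,0],[0.049,0.01,0],[0.049,0.01,0],[0.049,0.01,0],[0.049,0.01,0],[0,0,0]],"rotation":[[0,0,0],[0,0,0],[0,0,0],[0,0,0],[0,0,0],[0,0,0],[0,0,0],[0,0,0],[0,0,0],[0,0,0],[0,0,0]]}'
python3 s.py
```

```text
time: 29.05
eef_pos: [0.6119, 0.1823, 0.0381]
tool_rot: [-3.003, -0.294, -0.697]
contact_force: [-6.8, -2.7, 4.5]
grip_width: 0.343
grasp_force: 4.1
t 29.05 p [0.6119 0.1823 0.0381] st mm [-64.5 -63.5  26.1] z [ 0.432  0.086 -0.898] yang -1.376 F [-6.8 -2.7  4.5] grip 0.343 4.1 q [0.09 0.66 1.63 0.13 0.4  1.36]
```

```bash
python3 -m jog '{"hand":[30,30,30,30,30,0,0,0,0,0,0,0],"travel":[[0.03,0.006,0],[0,0,0],[-0.2,-0.04,0],[-0.7,-0.139,0],[-0.8,-0.158,0],[-0.6,-0.12,0.4],[0,0,0.8],[0,0,0.8],[0.116,-0.588,0.5],[0.116,-0.588,0],[0.116,-0.588,0],[0.116,-0.588,0]],"rotation":[[0,0,0],[0,0,0],[0,0,0],[0,0,0],[0,0,0],[0,0,0],[-0.194,0.98,0],[-0.194,0.98,0],[-0.194,0.98,0],[-0.194,0.98,0],[-0.194,0.98,0],[0,0,0]]}'
python3 -m jog '{"hand":[0,0,0,0,0,0],"travel":[[0.116,-0.588,0],[0.116,-0.588,0],[0.116,-0.588,0],[0.116,-0.588,0],[0,0,0],[0,0,0]],"rotation":[[0,0,0],[0,0,0],[0,0,0],[0,0,0],[0,0,0],[0,0,0]]}'
python3 s.py
python3 -c "
from station import viewer
import cv2,numpy as np
o=np.zeros((480,640,3),np.uint8)
i=viewer.capture('side')['frame'][:,:,::-1]
cv2.imwrite('pics/m5.png',cv2.convertScaleAbs(cv2.resize(i[200:340,225:385],(800,600)[:2],interpolation=2),alpha=1.5))"
```

```text
time: 30.25
eef_pos: [0.5604, 0.0978, 0.1135]
tool_rot: [3.122, 0.305, -0.064]
contact_force: [0.0, -0.2, -0.9]
grip_width: 0.004
grasp_force: 0.0
time: 30.85
eef_pos: [0.5729, 0.0279, 0.1134]
tool_rot: [3.123, 0.304, -0.063]
contact_force: [0.3, 0.9, -0.1]
grip_width: 0.003
grasp_force: 0.0
t 30.85 p [0.5729 0.0279 0.1134] st mm [-132.7 -207.4  101.4] z [-0.039 -0.007 -0.999] yang -1.377 F [ 0.3  0.9 -0.1] grip 0.003 0.0 q [-0.15  0.57  1.41 -0.01  1.19  1.23]
```

View pics/m5.png

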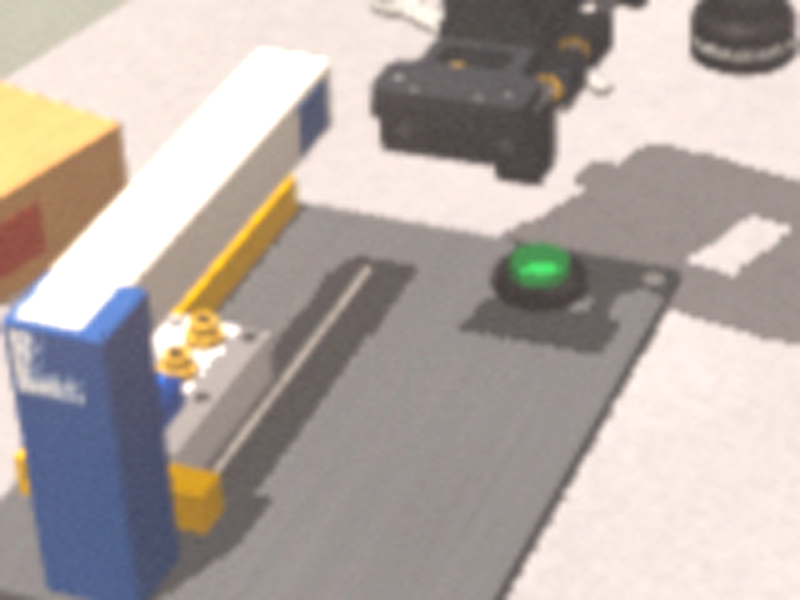

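```bash
python3 -m jog '{"hand":[0,0,0,0,0,0,0,0,0,0],"travel":[[-0.127,-0.217,0],[0,0,-0.4],[0,0,-0.5],[0,0,-0.4],[0,0,-0.2],[0,0,-0.1],[0,0,-0.1],[0,0,-0.1],[0,0,0],[0,0,0]],"rotation":[[-0.076,0.38,0],[0,0,0],[0,0,0],[0,0,0],[0,0,0],[0,0,0],[0,0,0],[0,0,0],[0,0,0],[0,0,0]]}'
python3 s.py
```

```text
time: 31.9
eef_pos: [0.5693, 0.0213, 0.0596]
tool_rot: [3.117, 0.304, -0.122]
contact_force: [0.3, 0.4, -0.0]
grip_width: 0.008
grasp_force: 0.0
t 31.9 p [0.5693 0.0213 0.0596] st mm [-137.5 -213.3   47.6] z [-0.077 -0.015 -0.997] yang -1.376 F [ 0.3  0.4 -0. ] grip 0.008 0.0 q [-0.16  0.65  1.45 -0.03  1.11  1.23]
```

```bash
python3 -m jog '{"hand":[0,0,0,0,0,0,0],"travel":[[0,0,0],[0,0,0],[0,0,-0.05],[0,0,-0.05],[0,0,-0.05],[0,0,0],[0,0,0]],"rotation":[[0.153,-0.77,0],[0,0,0],[0,0,0],[0,0,0],[0,0,0],[0,0,0],[0,0,0]]}'
python3 s.py
```

```text
time: 32.6
eef_pos: [0.5693, 0.0213, 0.0548]
tool_rot: [-3.127, -0.305, 0.001]
contact_force: [0.5, -0.5, -0.2]
grip_width: -0.001
grasp_force: 0.0
t 32.6 p [0.5693 0.0213 0.0548] st mm [-137.6 -213.2   42.8] z [-0.001  0.    -1.   ] yang -1.376 F [ 0.5 -0.5 -0.2] grip -0.001 0.0 q [-0.17  0.63  1.51 -0.    1.    1.21]
```

```bash
python3 -m jog '{"hand":[0,0,0,0],"travel":[[0,0,-0.05],[0,0,-0.05],[0,0,0],[0,0,0]],"rotation":[[0,0,0],[0,0,0],[0,0,0],[0,0,0]]}' | grep -E "eef|force"
python3 -m jog '{"hand":[0,0,0,0],"travel":[[0,0,-0.05],[0,0,-0.05],[0,0,0],[0,0,0]],"rotation":[[0,0,0],[0,0,0],[0,0,0],[0,0,0]]}' | grep -E "eef|force"
```

```text
eef_pos: [0.5693, 0.0213, 0.0521]
contact_force: [0.6, -0.1, 1.3]
grasp_force: 1.0
eef_pos: [0.5693, 0.0213, 0.0491]
contact_force: [0.5, -0.4, 3.6]
grasp_force: 1.8
```

Spring contact began near z 0.052; press on to about z 0.046 until the stop is felt.

```bash
python3 -m jog '{"hand":[0,0,0,0],"travel":[[0,0,-0.05],[0,0,-0.05],[0,0,0],[0,0,0]],"rotation":[[0,0,0],[0,0,0],[0,0,0],[0,0,0]]}' | grep -E "eef|contact"
python3 -m jog '{"hand":[0,0,0,0],"travel":[[0,0,-0.03],[0,0,-0.03],[0,0,0],[0,0,0]],"rotation":[[0,0,0],[0,0,0],[0,0,0],[0,0,0]]}' | grep -E "eef|contact"
```

```text
eef_pos: [0.5694, 0.0213, 0.047]
contact_force: [-2.5, 1.6, 13.2]
eef_pos: [0.5695, 0.0213, 0.0467]
contact_force: [-8.2, 1.4, 28.7]
```

```bash
python3 -m jog '{"hand":[0,0,0,0,0,0,0],"travel":[[0,0,0.3],[0,0,0.5],[0,0,0.8],[0,0,0.8],[0,0,0.8],[0,0,0],[0,0,0]],"rotation":[[0,0,0],[0,0,0],[0,0,0],[0,0,0],[0,0,0],[0,0,0],[0,0,0]]}' | grep -E "time|eef|contact"
python3 -c "
from station import viewer
from h import *
import cv2
a=pickle.load(open('side4.pkl','rb'))['frame'][255:320,240:290].astype(int); b=viewer.capture('side')['frame']
print('change near valve', np.abs(a-b[255:320,240:290]).mean())
cv2.imwrite('pics/m6.png',cv2.convertScaleAbs(cv2.resize(b[200:340,225:385,::-1],(800,600),interpolation=2),alpha=1.5))"
```

```text
time: 34.9
eef_pos: [0.5689, 0.0213, 0.1395]
contact_force: [0.7, -0.8, -0.7]
change near valve 1.0754871794871794
```

View pics/m6.png

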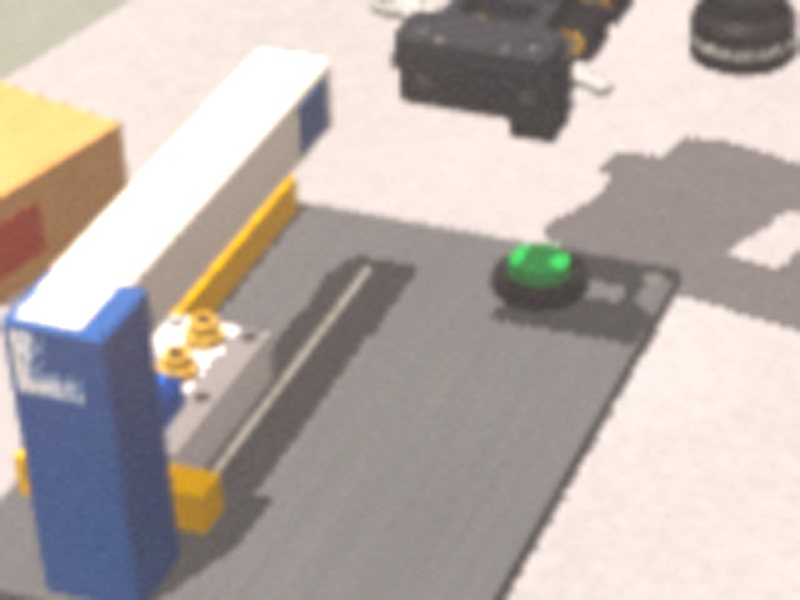

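The valve sits home against the fences (around pixels 160–270, 310–470). The green button (540, 262) is up again and the gripper is clear.

```bash
python3 -c "
from station import order; print(order.job_done())"
```

```text
the job is handed in; nothing more can be done
None
```

The job is handed in at about 35 s: the valve was pushed home against both fences and let go, the green button was pressed to its stop and came back up, and I saw no contact with the scanner arm or the other parts.

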